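# Shut the bench air outlet and snap its cap on

### The arm

A 6-joint arm with a two-finger parallel gripper is mounted at the origin on the work surface. World frame = base frame: x ahead of the robot, y to its left, z up, the work surface at z = 0. Lengths are in m, angles in rad, forces in N, time in s.
With the tool pointing down it reaches from about 0.275 to 0.975 m from the base axis. Payload 8.4 kg.
Tool frame: the origin (TCP) lies midway between the tips of the shut fingers; the grasp point (between the pads) lies 19 mm behind it (arm.grip_point_offset is the distance from the TCP to the grasp point, in m); z points along the fingers, y is the direction in which the jaws open and shut (so a half turn about z gives the same grasp; the last joint's range is limited). The gripper opens to 92 mm and grips with 3 to 60 N. Pads are 20 mm wide; open, the fingers measure 128 mm over their backs; the gripper's body (75 mm by 189 mm) begins 69 mm behind the grasp point.
Start: joints at [1.203, 0.353, 1.633, -0, 1.155, -0.002], TCP at [0.224, 0.584, 0.215] pointing down, gripper open.
Joint ranges: [-2.63, 2.63], [-0.92, 2.1], [0.06, 2.66], [-1.3, 4.44], [0, 2.69], [-3.02, 3.02]. Speed limits (rad/s): [2.22, 2.22, 2.79, 3.14, 3.14, 3.14].

### API

Orientations are given as a 3x3 rotation matrix whose columns are the frame's x, y, z axes.
In Python, from bench import arm gives the robot as it stands.
- The arm moves only by the tool drive_tool, never from a script. Its argument "targets" is a list of rows, each a list of 7 numbers: the turn, a rotation vector about the world's x, y, z in rad, then the shift along the world's x, y, z in m, then the opening, from 0 (shut) to 1 (fully open). In form: [[ax, ay, az, dx, dy, dz, claw], ...]. A call has 1 to 5 rows; each row is the pose to reach, as a shift and turn from the pose commanded when the call began; what a row does not reach only later rows make up. A row lasts 1/8 s, in which the tool goes at most 62.5 mm and 10.7 degrees, less where a joint would pass 70% of its speed; a pose out of reach is approached as far as the arm can. A call with a gripper value outside its range is refused whole. The fingers move at their own pace and stop on an object; "grip_force" is the grip in N (left out, the last holds). Time passes only in rows, so rows that repeat a pose let the fingers close. It gives the time, the measured TCP pose, the force and the opening at its end, in the units of the state.
- arm.read_state(): the state, without advancing time (a new reading comes with each control period).
- arm.capture(name): name is "scene" or "top" or "wrist"; returns a dict with "image" (420x560x3 uint8, red, green, blue), "fx", "fy", "cx", "cy" (pixels), "rvec" (rotation vector, rad) and "tvec" (3), from world to camera coordinates, as OpenCV has them. Camera axes: x right, y down, z forward; pixel columns grow to the right and rows downward; lengths in m; the calibration is good to about 2 mm. A picture is of the moment at which its call begins. There is no depth.
- arm.job_done(): hands the job in, once; it reports no verdict.
The state is a dict: "time_s": time; "joint_pos": joint angles; "joint_velocities": joint speeds; "effort": joint torques, N m; "eef_pos": TCP position; "orientation": TCP orientation; "force": force on the tool from outside, world axes, zero at the start; "ft_torque": the same for the moment, N m; "gripper_width": finger opening in m.
Only numpy, scipy, OpenCV 4.12 (cv2) and the standard library are available. Lean on these libraries where they do the work, as an engineer would, in place of code of your own. Each camera call takes 0.05 s, during which the arm holds its last target.

### The job

Shut off the air outlet on the dental bench: turn its yellow lever a quarter turn clockwise (seen from above) until it snaps to off, pointing crosswise to the block. Then put the blue cap upright on the outlet's nipple and press it down past the click and on until it is fully home against its rubber seal, and finish while still holding it pressed fully home; do not let go. Leave the other things on the bench where they are.

Things in the scene. Friction and masses are not known exactly. Their poses are not given: they have to be found in the camera images.
- outlet: grey air outlet block, fixed to the bench, 80 x 220 x 50 mm high (x, y, z of its frame); origin at the centre of its underside, z up. On its top: the nipple at y = +60 mm and the lever valve at y = -50 mm, both at x = 0. It stands differently (place and yaw) each time.
- nipple_seat (a point): point on the nipple's upright axis, 54 mm above the bench, where the centre of the cap's underside lies when fully home (level with the top of the 50 mm wide, 4 mm high aluminium collar round the nipple). Axes as the block's.
- nipple_tip (a point): top of the nipple, 24 mm above the seat point: a steel stud 16 mm in diameter, its tip tapering to 6 mm. Four sprung, slippery steel lobes bulge 4 mm from its side. Cap underside above the seat point: at 19 mm the lip meets the lobes and must push them in (up to 6 to 12 N), at 9 mm it passes their widest part, at 3 to 4 mm it is free of them (the click: force drops).
- valve_axis (a point): point on the lever's upright turning axis, 76 mm above the bench, at the middle of the lever's height; axes as the block's
- lever_tip (a point): point on the yellow lever 60 mm from its axis, at the middle of its height; the lever is a bar 12 mm thick, 22 mm high (65 to 87 mm above the bench), reaching 72 mm from its axis
- lever (a joint): angle of the yellow lever: 0 = on (points along the block's -y, in line with the block), 1.571 = off (points to the block's -x, at the end stop); grows as it turns clockwise seen from above. A sprung detent holds it at either end: it resists with up to about 0.12 N m until half way (0.79), then snaps on by itself. It starts at on.
- seal (a joint): how far the black rubber sealing disc (40 mm wide, round the nipple's foot) is pressed down: 0 = free, standing 4 mm proud of the collar, 0.004 m = fully down, level with the collar. It is sprung: about 1 N to start, about 11 N fully down; a push of 12 to 20 N holds the cap fully home; when the push ends it lifts the cap by about 3.5 mm.
- cap: loose blue snap cap, 40 to 80 g, standing upright on the bench, open below; origin at the centre of its underside, z up. Skirt 40 mm in diameter and 31 mm high, on top of it a round grip 24 mm in diameter from 31 to 59 mm height, with a white dot on top. Inside: lip with a 19 mm bore, 4 mm thick, at the underside; above it a 28 mm cavity up to 27 mm height.
- tin: bystander: loose round aluminium tin, 52 mm across, 26 mm high, origin at the centre of its underside; stands about 0.1 to 0.25 m from the cap
- bur_block: bystander: loose red stepped block with small burs and discs, 90 x 110 mm, 70 mm high, origin at the centre of its underside
- model: bystander: loose plaster dental model, 60 x 70 mm, 26 mm high, origin at the centre of its underside
- brush: bystander: loose brush 160 mm long lying on the bench
- jar: bystander: loose jar 56 mm across, 60 mm high, origin at the centre of its underside
- case: bystander: loose low grey open instrument case, 100 x 140 x 22 mm, origin at the centre of its underside
Mind the look-alikes: they are no part of the job. Several things have the shape of the cap; the one meant has the colours described above.

How it is judged:
On the way, in this order (a step that is already met when the one before it is completed fails the run):
1. the lever is turned to off (value of joint lever above 1.4 rad), for 0.2 s.
2. the cap has clicked onto the nipple (horizontal distance between cap and nipple_seat below 0.003 m and angle between cap's own z axis and vertical below 0.1 rad and z of cap in the frame of nipple_seat below 0.0045 m), for 0.1 s.
At the end, for the whole second after the job is handed in: The lever is at off (more than 1.4 rad); the cap is upright (within 0.1 rad) on the nipple, within 3 mm of its axis, its underside no more than 2 mm above fully home and the seal pressed down by more than 2.5 of its 4 mm; the fingers are still on the cap (more than 1 N), holding it down (value of joint lever above 1.4 rad and horizontal distance between cap and nipple_seat below 0.003 m and angle between cap's own z axis and vertical below 0.1 rad and z of cap in the frame of nipple_seat below 0.002 m and value of joint seal above 0.0025 m and contact force between the fingers and cap above 1 N); the arm keeps its last pose, push and grip.
It fails at once if one of the bystanders is pushed away by more than 30 mm (distance of any of bur_block, tin, model, brush, jar, case from where it was at the start of the episode above 0.03 m).
It also fails if it takes over 64 s, if anything falls off the work surface, if the arm or the gripper's body presses on something with over 40 N, if the wrist force passes 120 N, or if a joint passes its speed limit or range.

## Working session

There is one attempt and no reset: what is moved stays moved. The work goes in short steps, Python scripts to look and compute and a tool call to move; the robot and the scene stay as the last step left them, time stands still between calls to the robot, and variables do not carry over. Pictures are saved under pics/ and viewed, and the job is handed in when it is done.

Besides the shell and the picture viewer there is one more tool, called after "Call:" as a command line: name --pt "numbers of a row" for each row, then --argument value for the rest. drive_tool: Moves the arm, as the interface text tells. Its arguments: {"type":"object","properties":{"targets":{"type":"array"},"grip_force":{"type":"number"}},"required":["targets"]}

```bash
mkdir -p pics
cat > h.py <<'E'
import numpy as np, cv2, pickle
from bench import arm
def cap(name,fn):
    d=arm.capture(name); cv2.imwrite('pics/'+fn+'.png',d['image'][:,:,::-1]); pickle.dump(d,open('pics/'+fn+'.pkl','wb')); return d
def ld(fn): return pickle.load(open('pics/'+fn+'.pkl','rb'))
def KRt(d):
    K=np.array([[d['fx'],0,d['cx']],[0,d['fy'],d['cy']],[0,0,1.]]); R=cv2.Rodrigues(np.array(d['rvec'],float))[0]; return K,R,np.array(d['tvec'],float).ravel()
def plane(d,uv,z):
    K,R,t=KRt(d); c=-R.T@t; r=R.T@np.linalg.inv(K)@np.array([uv[0],uv[1],1.]); return c+r*(z-c[2])/r[2]
def proj(d,p):
    K,R,t=KRt(d); q=K@(R@np.array(p,float)+t); return q[:2]/q[2]
def blobs(d,lo,hi,amin=20):
    hsv=cv2.cvtColor(d['image'],cv2.COLOR_RGB2HSV); m=cv2.inRange(hsv,lo,hi)
    n,l,s,c=cv2.connectedComponentsWithStats(m); return [(s[i].tolist(),c[i].round(1).tolist(),l==i) for i in range(1,n) if s[i][4]>=amin]
E
python3 - <<'E'
from h import *
for n in ['scene','top','wrist']:
    d=cap(n,n+'0'); K,R,t=KRt(d); print(n,d['fx'],(-R.T@t).round(3),R.round(2).tolist())
s=arm.read_state(); print(s)
E
```

```text
scene 389.91492499918223 [ 1.19  -0.24   0.907] [[0.38, 0.93, -0.0], [0.73, -0.3, -0.62], [-0.57, 0.23, -0.79]]
top 461.9607307568562 [0.498 0.002 1.251] [[0.0, -1.0, 0.0], [-1.0, -0.0, -0.04], [0.04, -0.0, -1.0]]
wrist 321.9844085547006 [0.154 0.61  0.384] [[0.36, 0.93, -0.0], [0.9, -0.35, 0.26], [0.25, -0.1, -0.96]]
{'time_s': 0.15, 'joint_pos': array([ 1.20259093e+00,  3.53526625e-01,  1.63393576e+00,  1.30547844e-05,
        1.15519016e+00, -2.41469539e-03]), 'joint_velocities': array([ 6.67846282e-04, -4.30240725e-03, -1.30385457e-03,  3.12284159e-05,
        2.24765568e-04,  1.04732804e-03]), 'effort': array([ 3.94475801e-04, -5.94208431e+01, -3.34468246e+01,  6.98100775e-02,
        2.04711867e-02, -5.15833187e-05]), 'eef_pos': array([0.22342824, 0.58330894, 0.21402447]), 'orientation': array([[-9.33839339e-01,  3.57692514e-01, -3.92639674e-04],
       [ 3.57692729e-01,  9.33838820e-01, -9.84546879e-04],
       [ 1.44971221e-05, -1.05985296e-03, -9.99999438e-01]]), 'force': array([-0.86854711,  0.19303891, -0.29551392]), 'ft_torque': array([0.05511352, 0.02066412, 0.04052941]), 'gripper_width': 0.09208031161686171}
```

View pics/top0.png

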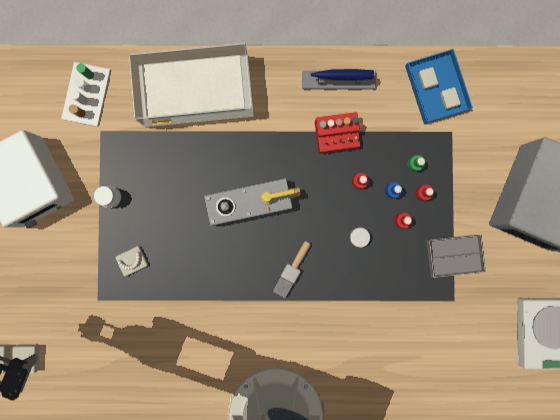

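View pics/scene0.png

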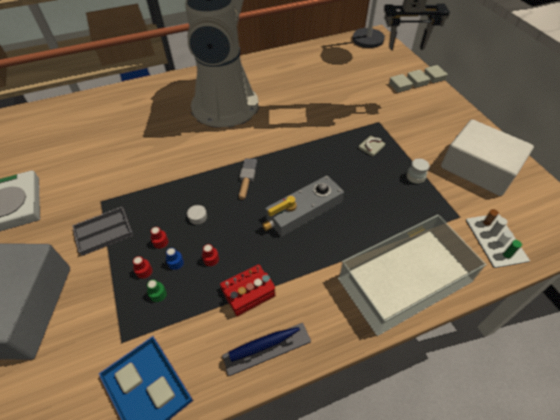

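View pics/wrist0.png

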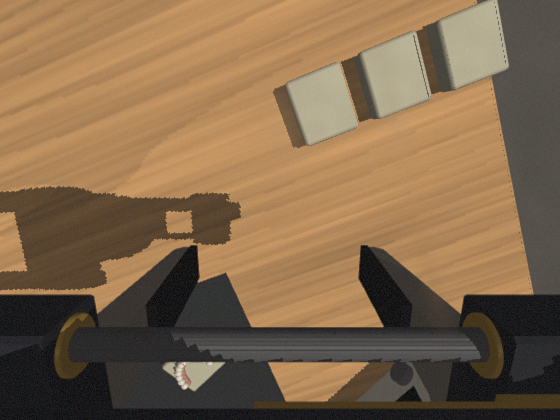

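The top view has the outlet at about (250,202), with the nipple at (226,206) and the lever running from (267,197) to (300,191). Five things are cap-shaped: red at (361,181), (426,192) and (404,220), green at (417,162), and blue at (396,190). Only the blue one fits the description; I'll check it in a crop and measure.

Run:
```python
from h import *
d=ld('top0'); s=ld('scene0')
a=d['image'][140:250,330:460]; b=d['image'][170:235,195:310]; c=s['image'][215:310,120:230]; e=s['image'][170:240,250:350]
f=lambda i:cv2.resize(i,(390,290),interpolation=cv2.INTER_CUBIC)
cv2.imwrite('pics/crop.png',np.vstack([np.hstack([f(a),f(b)]),np.hstack([f(c),f(e)])])[:,:,::-1])
for nm,lo,hi in [('blue',(105,120,60),(125,255,255)),('yellow',(18,130,120),(32,255,255))]:
  for im,n in [(d,'top'),(s,'scene')]:
    for b in blobs(im,lo,hi,15): print(nm,n,b[0],b[1])
```

```text
blue top [311, 70, 63, 9, 447] [344.6, 73.6]
blue top [385, 182, 18, 16, 169] [392.4, 190.5]
blue scene [121, 69, 27, 11, 120] [134.2, 74.0]
blue scene [167, 251, 17, 18, 170] [176.3, 259.7]
blue scene [231, 328, 68, 28, 324] [264.4, 341.3]
blue scene [124, 338, 68, 82, 150] [163.4, 371.1]
blue scene [100, 358, 24, 18, 41] [110.2, 367.1]
blue scene [113, 361, 31, 34, 90] [128.3, 377.4]
blue scene [101, 377, 22, 43, 64] [111.5, 397.8]
blue scene [160, 378, 16, 31, 40] [169.2, 394.4]
yellow top [344, 118, 6, 6, 21] [346.4, 120.9]
yellow top [152, 121, 19, 3, 34] [160.3, 121.8]
yellow top [262, 188, 38, 15, 207] [277.3, 194.5]
yellow scene [268, 196, 28, 17, 153] [283.3, 203.7]
yellow scene [264, 222, 7, 6, 26] [267.0, 224.8]
yellow scene [240, 289, 5, 5, 20] [241.8, 290.6]
```

View pics/crop.png

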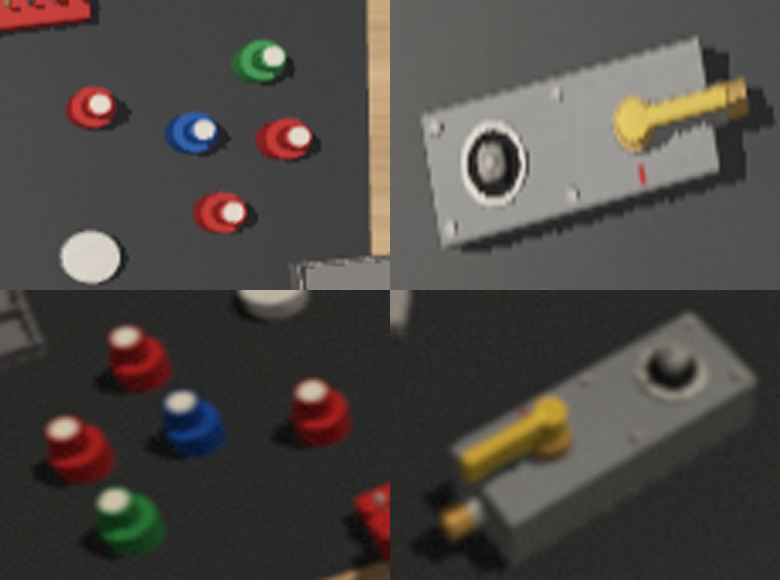

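The crops confirm that the object at (396,190) in the top view is the only blue cap with a white dot. Next I'll measure it and the outlet.

Run:
```python
from h import *
d=ld('top0'); s=ld('scene0')
# white dots
for nm,im,box in [('top',d,(340,150,440,235)),('scene',s,(120,215,230,310))]:
    for b in blobs(im,(0,0,150),(180,90,255),8):
        x,y=b[1]
        if box[0]<x<box[2] and box[1]<y<box[3]: print(nm,b[0],b[1],plane(im,b[1],.059).round(4))
# block grey top-face, top view
hsv=cv2.cvtColor(d['image'],cv2.COLOR_RGB2HSV)
print([hsv[r,c].tolist() for r,c in [(205,245),(215,215),(188,285),(240,250)]])
m=cv2.inRange(hsv,(0,0,85),(180,70,255)); m[:165]=0;m[240:]=0;m[:,:190]=0;m[:,315:]=0
m=cv2.morphologyEx(m,cv2.MORPH_CLOSE,np.ones((15,15)))
cs,_=cv2.findContours(m,cv2.RETR_EXTERNAL,cv2.CHAIN_APPROX_NONE); c=max(cs,key=cv2.contourArea)
P=np.array([plane(d,p[0],.05)[:2] for p in c],np.float32)
r=cv2.minAreaRect(P); print(r); print(cv2.boxPoints(r))
b=[b for b in blobs(d,(18,130,120),(32,255,255),100)][0]
vy,vx=np.nonzero(b[2]); Q=np.array([plane(d,(x,y),.087)[:2] for x,y in zip(vx,vy)],np.float32)
print(cv2.fitLine(Q,cv2.DIST_L2,0,.01,.01).ravel(), Q[Q[:,1].argmax()],Q[Q[:,1].argmin()])
```

```text
top [417, 157, 8, 8, 50] [420.8, 160.6] [ 0.6698 -0.376   0.059 ]
top [360, 176, 7, 7, 40] [362.8, 179.0] [ 0.6217 -0.2252  0.059 ]
top [394, 185, 8, 8, 48] [397.6, 188.5] [ 0.5972 -0.3151  0.059 ]
top [426, 188, 7, 7, 40] [429.1, 191.2] [ 0.5903 -0.3966  0.059 ]
top [404, 217, 7, 7, 40] [407.3, 220.0] [ 0.5157 -0.3394  0.059 ]
scene [152, 227, 7, 6, 30] [154.9, 229.8] [ 0.5163 -0.3386  0.059 ]
scene [204, 245, 8, 6, 37] [207.2, 247.6] [ 0.6226 -0.2253  0.059 ]
scene [168, 249, 6, 5, 28] [170.5, 251.0] [ 0.597  -0.3142  0.059 ]
scene [134, 257, 8, 6, 38] [137.3, 259.6] [ 0.5903 -0.3963  0.059 ]
scene [148, 281, 8, 7, 40] [151.6, 283.6] [ 0.6702 -0.3753  0.059 ]
[[20, 10, 156], [21, 11, 156], [21, 11, 157], [30, 6, 89]]
((0.5624306797981262, 0.08169640600681305), (0.192876935005188, 0.2844974100589752), 0.07837767153978348)
[[ 0.4657977   0.22381306]
 [ 0.4661869  -0.06068409]
 [ 0.6590637  -0.06042024]
 [ 0.6586745   0.2240769 ]]
[ 0.22177745 -0.9750973   0.57917523 -0.00384046] [0.5778947  0.03483386] [ 0.5906832  -0.05857731]
```

Run:
```python
from h import *
d=ld('top0'); s=ld('scene0')
hsv=cv2.cvtColor(d['image'],cv2.COLOR_RGB2HSV)
m=cv2.inRange(hsv,(0,0,125),(180,60,255)); m[:165]=0;m[240:]=0;m[:,:190]=0;m[:,315:]=0
m=cv2.morphologyEx(m,cv2.MORPH_OPEN,np.ones((3,3)));m=cv2.morphologyEx(m,cv2.MORPH_CLOSE,np.ones((15,15)))
cs,_=cv2.findContours(m,cv2.RETR_EXTERNAL,cv2.CHAIN_APPROX_NONE); c=max(cs,key=cv2.contourArea)
P=np.array([plane(d,p[0],.05)[:2] for p in c],np.float32)
(cx,cy),wh,a=cv2.minAreaRect(P); print((cx,cy),wh,a); B=cv2.boxPoints(((cx,cy),wh,a)); print(B)
l=[(B[i]-B[(i+1)%4]) for i in range(4)]; y=max(l,key=np.linalg.norm); y=y/np.linalg.norm(y); y*=np.sign(y[1]); print('y',y,'yaw',np.arctan2(-y[0],y[1]))
C=np.array([cx,cy]); print('nip',C+.06*y,'valve',C-.05*y)
n=np.append(C+.06*y,.054); v=np.append(C-.05*y,.087)
print('proj nip top/scene',proj(d,n),proj(s,n),'valve',proj(d,v),proj(s,v))
```

```text
(0.5634872913360596, 0.07344424724578857) (0.07750386744737625, 0.21738162636756897) 12.098609924316406
[[ 0.50281507  0.17159864]
 [ 0.5483771  -0.04095457]
 [ 0.6241595  -0.02471015]
 [ 0.5785975   0.18784305]]
y [-0.20959468  0.9777883 ] yaw 0.21116045
nip [0.55091161 0.13211155] valve [0.57396703 0.02455483]
proj nip top/scene [224.81865028 206.20460842] [321.48118621 188.63024343] valve [266.0686742  196.55901907] [290.20215458 198.12740945]
```

Call:
drive_tool --pt "0 0 0.577 0.392 -0.603 -0.02 0" --pt "0 0 0.577 0.392 -0.603 -0.02 0" --pt "0 0 0.577 0.392 -0.603 -0.02 0" --pt "0 0 0.577 0.392 -0.603 -0.02 0" --pt "0 0 0.577 0.392 -0.603 -0.02 0" --grip_force 15

```text
time_s: 0.78
eef_pos: [0.3918, 0.3248, 0.2061]
orientation: [[-0.978, -0.211, 0.0], [-0.211, 0.978, 0.0], [-0.0, 0.0, -1.0]]
force: [1.2, 0.3, 0.6]
gripper_width: 0.0443
```

Call:
drive_tool --pt "0 0 0 0.188 -0.187 0 0" --pt "0 0 0 0.188 -0.187 0 0" --pt "0 0 0 0.188 -0.187 0 0" --pt "0 0 0 0.188 -0.187 0 0" --pt "0 0 0 0.188 -0.187 0 0"

```text
time_s: 1.4
eef_pos: [0.581, 0.1368, 0.2057]
orientation: [[-0.978, -0.207, 0.0], [-0.207, 0.978, -0.0], [-0.0, -0.0, -1.0]]
force: [-0.5, 0.4, -0.4]
gripper_width: 0.0001
```

Run:
```python
from h import *
d=cap('wrist','wrist1'); print(proj(d,(.5509,.1321,.054)),proj(d,(.574,.0246,.087)),arm.read_state()['eef_pos'])
```

```text
[279.80943546 171.86424275] [157.91900089 177.37091322] [0.58091499 0.13699405 0.20567675]
```

View pics/wrist1.png

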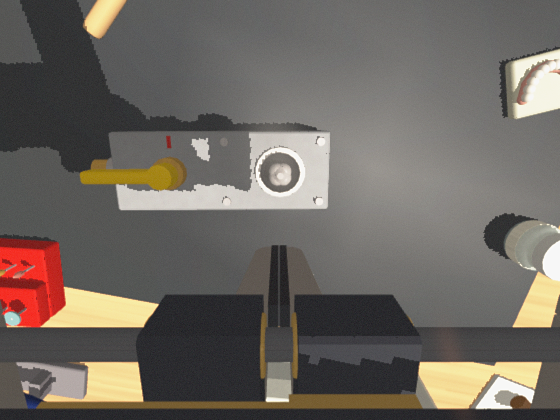

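The wrist view shows the nipple at (280,172) and the lever hub at (163,175), both close to the projections. I'll refine the nipple position from its collar ring.

Run:
```python
from h import *
d=ld('wrist1'); im=d['image']
g=cv2.cvtColor(im,cv2.COLOR_RGB2GRAY)
sub=(slice(140,205),slice(248,313))
# dark seal ring: contour fill
m=(g<100).astype(np.uint8)*255; mm=np.zeros_like(m); cv2.circle(mm,(280,171),22,255,-1); m&=mm
cs,_=cv2.findContours(m,cv2.RETR_EXTERNAL,cv2.CHAIN_APPROX_NONE); c=max(cs,key=cv2.contourArea)
e=cv2.fitEllipse(cv2.convexHull(c)); print(e, plane(d,e[0],.058))
m2=cv2.inRange(g,215,255)&cv2.circle(np.zeros_like(m),(280,171),28,255,-1)
cs,_=cv2.findContours(m2,cv2.RETR_EXTERNAL,cv2.CHAIN_APPROX_NONE); c=max(cs,key=cv2.contourArea)
e=cv2.fitEllipse(cv2.convexHull(c)); print(e, plane(d,e[0],.054))
# block edges
m=cv2.inRange(g,140,255); m[:100]=0;m[230:]=0;m[:,:100]=0;m[:,350:]=0
cs,_=cv2.findContours(cv2.morphologyEx(m,cv2.MORPH_CLOSE,np.ones((9,9))),cv2.RETR_EXTERNAL,cv2.CHAIN_APPROX_NONE)
c=max(cs,key=cv2.contourArea)
r=cv2.minAreaRect(np.array([plane(d,p[0],.05)[:2] for p in c],np.float32)); print(r)
t=im[120:220,70:340]; cv2.imwrite('pics/c1.png',cv2.resize(t,None,fx=2.9,fy=2.9,interpolation=cv2.INTER_CUBIC)[:,:,::-1])
```

```text
((273.3171081542969, 177.13360595703125), (21.65462875366211, 29.340776443481445), 135.48313903808594) [0.55680912 0.12675411 0.058     ]
((280.19976806640625, 171.96282958984375), (49.77894973754883, 50.06679153442383), 59.57591247558594) [0.55091615 0.1325022  0.054     ]
((0.5631912350654602, 0.08414015173912048), (0.0799301341176033, 0.23939980566501617), 13.958467483520508)
```

View pics/c1.png

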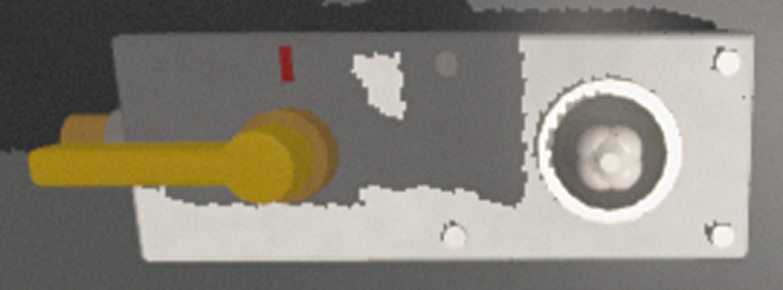

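Call:
drive_tool --pt "0 0 0 0.035 -0.157 -0.03 0" --pt "0 0 0 0.035 -0.157 -0.03 0" --pt "0 0 0 0.035 -0.157 -0.08 0" --pt "0 0 0 0.035 -0.157 -0.132 0" --pt "0 0 0 0.035 -0.157 -0.132 0"

```text
time_s: 2.08
eef_pos: [0.6098, -0.0166, 0.0703]
orientation: [[-0.978, -0.21, -0.009], [-0.21, 0.978, 0.001], [0.009, 0.002, -1.0]]
force: [0.8, 0.6, 1.2]
gripper_width: 0.0006
```

Run:
```python
from h import *
d=cap('wrist','wrist2'); print(arm.read_state()['eef_pos'])
```

```text
[ 0.6122103  -0.01634538  0.07319032]
```

View pics/wrist2.png

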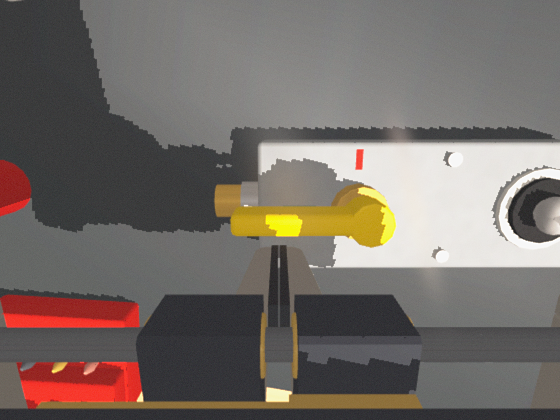

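The fingertips at (280,247) are on the block's +x side of the lever at row 220. I'll push across now.

Call:
drive_tool --pt "0 0 0 -0.018 -0.004 0 0" --pt "0 0 0 -0.033 -0.007 0 0" --pt "0 0 0 -0.048 -0.0105 0 0" --pt "0 0 0 -0.063 -0.0135 0 0" --pt "0 0 0 -0.076 -0.0165 0 0"

```text
time_s: 2.75
eef_pos: [0.5363, -0.0342, 0.0742]
orientation: [[-0.978, -0.21, -0.001], [-0.21, 0.978, -0.0], [0.001, 0.0, -1.0]]
force: [-0.4, -0.6, 1.0]
gripper_width: 0.0003
```

Call:
drive_tool --pt "0 0 0 -0.001 0.006 0 0" --pt "0 0 0 -0.003 0.012 0 0" --pt "0 0 0 -0.004 0.018 0 0" --pt "0 0 0 -0.005 0.022 0 0" --pt "0 0 0 -0.005 0.022 0 0"

```text
time_s: 3.38
eef_pos: [0.5331, -0.0116, 0.074]
orientation: [[-0.978, -0.21, -0.0], [-0.21, 0.978, -0.0], [0.0, 0.0, -1.0]]
force: [-0.4, 0.2, 0.2]
gripper_width: 0.0004
```

Run:
```python
from h import *
d=cap('top','top2'); d2=cap('scene','scene2')
f=lambda i:cv2.resize(i,(390,290),interpolation=cv2.INTER_CUBIC)
cv2.imwrite('pics/c2.png',np.hstack([f(d['image'][160:245,195:310]),f(d2['image'][160:245,240:355])])[:,:,::-1])
```

```text
(no output)
```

View pics/c2.png

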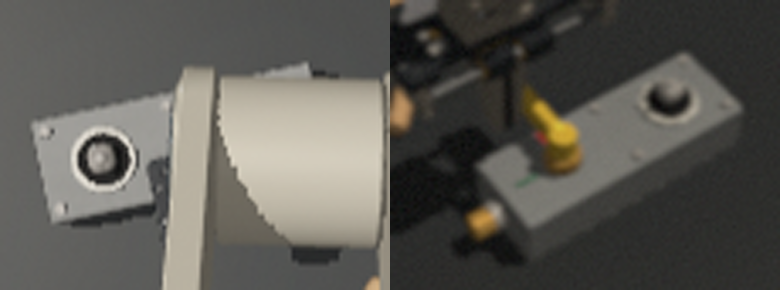

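The scene crop shows the lever pointing crosswise to the block. I'll back off, lift and go over to the cap.

Call:
drive_tool --pt "0 0 0 0.002 -0.015 0 0" --pt "0 0 0 0.004 -0.03 0.05 0.3" --pt "0 0 0 0.02 -0.09 0.09 0.55" --pt "0 0 0 0.04 -0.15 0.09 0.55" --pt "0 0 0 0.05 -0.2 0.09 0.55"

```text
time_s: 4.1
eef_pos: [0.584, -0.2152, 0.1654]
orientation: [[-0.978, -0.21, 0.002], [-0.21, 0.978, -0.001], [-0.002, -0.001, -1.0]]
force: [0.4, -0.3, 0.5]
gripper_width: 0.0386
```

Run:
```python
from h import *
d=cap('top','top3'); d2=cap('scene','scene3'); w=cap('wrist','wrist3'); print(arm.read_state()['eef_pos'],arm.read_state()['gripper_width'])
f=lambda i:cv2.resize(i,(390,290),interpolation=cv2.INTER_CUBIC)
cv2.imwrite('pics/c3.png',np.vstack([np.hstack([f(d['image'][160:245,195:310]),f(d2['image'][160:245,240:355])]),np.hstack([f(w['image']),f(w['image'])])])[:,:,::-1])
print(proj(w,(.597,-.3147,.059)))
for b in blobs(w,(0,0,170),(180,70,255),30): print(b[0],b[1],plane(w,b[1],.059).round(4))
```

```text
[ 0.5829817  -0.21569876  0.16393133] 0.04960083234988236
[168.64542922 205.35228735]
[13, 0, 48, 25, 849] [40.6, 10.5] [ 0.4656 -0.4272  0.059 ]
[502, 0, 58, 49, 1845] [530.7, 18.7] [ 0.3952 -0.0626  0.059 ]
[272, 52, 57, 62, 2789] [300.0, 82.7] [ 0.4751 -0.2238  0.059 ]
[139, 93, 23, 24, 419] [150.2, 104.4] [ 0.516  -0.3392  0.059 ]
[159, 202, 21, 14, 226] [169.0, 208.3] [ 0.5996 -0.3141  0.059 ]
[465, 213, 95, 76, 3810] [499.1, 257.8] [ 0.584  -0.0113  0.059 ]
[534, 213, 17, 26, 221] [543.1, 225.0] [0.5463 0.015  0.059 ]
[448, 237, 12, 20, 144] [453.4, 246.4] [ 0.5821 -0.0563  0.059 ]
[254, 242, 19, 19, 291] [263.1, 251.1] [ 0.6222 -0.225   0.059 ]
[85, 258, 20, 18, 289] [94.5, 266.6] [ 0.6696 -0.3754  0.059 ]
[16, 362, 21, 30, 434] [26.3, 376.2] [ 0.808  -0.4374  0.059 ]
[309, 394, 17, 8, 103] [316.9, 398.2] [ 0.7731 -0.1377  0.059 ]
[331, 396, 15, 5, 53] [338.1, 398.6] [ 0.769  -0.1158  0.059 ]
```

View pics/c3.png

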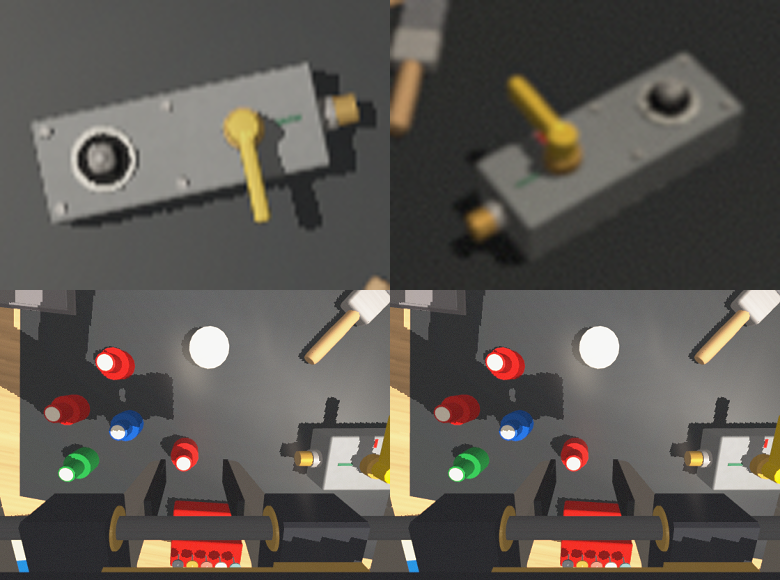

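Both views show the lever fully crosswise. The cap position holds at (0.597, -0.3146), so I'll move above it and start down.

Call:
drive_tool --pt "0 0 0 0.014 -0.099 0 0.55" --pt "0 0 0 0.014 -0.099 0 0.55" --pt "0 0 0 0.014 -0.099 -0.03 0.55" --pt "0 0 0 0.014 -0.099 -0.06 0.55" --pt "0 0 0 0.014 -0.099 -0.06 0.55"

```text
time_s: 4.88
eef_pos: [0.5949, -0.3095, 0.1016]
orientation: [[-0.978, -0.21, -0.005], [-0.21, 0.978, 0.003], [0.004, 0.004, -1.0]]
force: [-0.0, -0.0, 0.4]
gripper_width: 0.0508
```

Run:
```python
from h import *
w=cap('wrist','wrist4'); print(arm.read_state()['eef_pos'])
for b in blobs(w,(0,0,150),(180,70,255),60):
    if 100<b[1][0]<450 and 100<b[1][1]<330:print(b[0],b[1],plane(w,b[1],.059).round(4))
```

```text
[ 0.59615965 -0.31003057  0.10340774]
[244, 97, 29, 30, 688] [257.9, 111.6] [ 0.516  -0.3392  0.059 ]
[274, 118, 20, 36, 323] [284.0, 138.8] [ 0.5289 -0.3195  0.059 ]
[141, 194, 26, 25, 524] [153.6, 205.9] [ 0.5907 -0.3966  0.059 ]
[258, 227, 25, 25, 486] [270.0, 238.6] [ 0.5973 -0.3146  0.059 ]
[378, 284, 18, 13, 152] [386.6, 289.2] [ 0.6178 -0.2233  0.059 ]
```

View pics/wrist4.png

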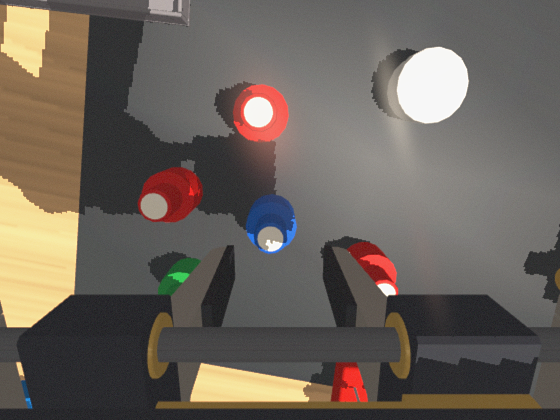

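Call:
drive_tool --pt "0 0 0 0.001 -0.0045 0 0.55" --pt "0 0 0 0.001 -0.0045 -0.03 0.55" --pt "0 0 0 0.001 -0.0045 -0.055 0.55" --pt "0 0 0 0.001 -0.0045 -0.069 0.55" --pt "0 0 0 0.001 -0.0045 -0.069 0.55"

```text
time_s: 5.55
eef_pos: [0.598, -0.3155, 0.035]
orientation: [[-0.978, -0.21, -0.0], [-0.21, 0.978, 0.0], [0.0, 0.0, -1.0]]
force: [-0.1, 0.0, -0.4]
gripper_width: 0.0506
```

Run:
```python
from h import *
s=arm.read_state(); print(s['eef_pos'],s['force'],s['orientation'].round(4))
w=cap('wrist','wrist5'); s=arm.read_state(); print(s['eef_pos'])
```

```text
[ 0.59796959 -0.31549415  0.03503544] [-0.0822247   0.04030141 -0.40784318] [[-9.778e-01 -2.098e-01 -5.000e-04]
 [-2.098e-01  9.778e-01  2.000e-04]
 [ 4.000e-04  3.000e-04 -1.000e+00]]
[ 0.59846335 -0.31579948  0.03581457]
```

View pics/wrist5.png

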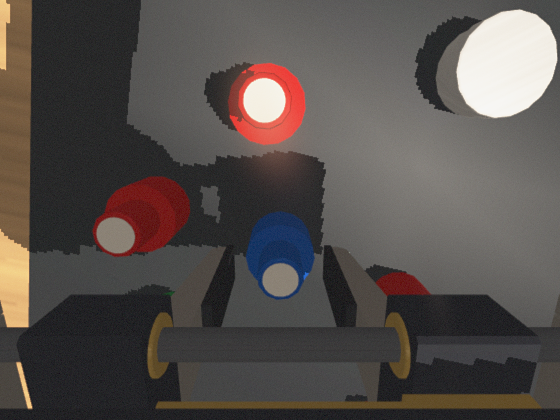

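The cap's dot at (280,280) is centred between the fingers. I'll close on the grip.

Call:
drive_tool --pt "0 0 0 -0.001 0.001 -0.002 0.55" --pt "0 0 0 -0.001 0.001 -0.002 0" --pt "0 0 0 -0.001 0.001 -0.002 0" --pt "0 0 0 -0.001 0.001 -0.002 0" --pt "0 0 0 -0.001 0.001 -0.002 0" --grip_force 35

```text
time_s: 6.22
eef_pos: [0.5972, -0.3146, 0.0333]
orientation: [[-0.978, -0.21, 0.0], [-0.21, 0.978, -0.0], [-0.0, -0.0, -1.0]]
force: [-0.2, 0.2, 1.8]
gripper_width: 0.0234
```

Call:
drive_tool --pt "0 0 0 0 0 0 0" --pt "0 0 0 0 0 0.04 0" --pt "0 0 0 0 0 0.09 0" --pt "0 0 0 0 0 0.14 0" --pt "0 0 0 0 0 0.14 0"

```text
time_s: 6.85
eef_pos: [0.5994, -0.3158, 0.1777]
orientation: [[-0.978, -0.21, 0.007], [-0.21, 0.978, -0.004], [-0.006, -0.005, -1.0]]
force: [0.1, -0.5, -1.3]
gripper_width: 0.0231
```

Run:
```python
from h import *
w=cap('wrist','wrist6'); d=cap('scene','scene6'); s=arm.read_state(); print(s['eef_pos'],s['force'],s['gripper_width'])
for b in blobs(w,(0,0,120),(180,70,255),60):
    if 230<b[1][0]<330 and 200<b[1][1]<330:print(b[0],b[1],plane(w,b[1],s['eef_pos'][2]+.025).round(4))
cv2.imwrite('pics/c6.png',np.hstack([w['image'][150:420,150:420],cv2.resize(d['image'][140:275,110:245],(270,270))])[:,:,::-1])
```

```text
[ 0.59687886 -0.31444266  0.17299674] [-0.039057   -0.2055435  -1.21877609] 0.0233975532936276
[261, 266, 36, 34, 992] [278.5, 282.4] [ 0.6019 -0.3149  0.198 ]
```

View pics/c6.png

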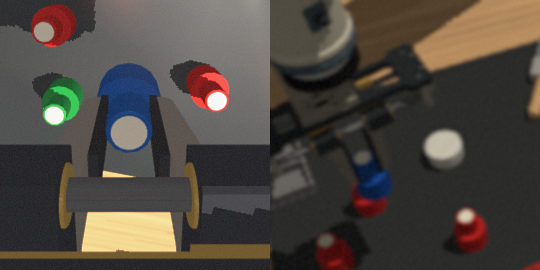

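Cap held, 23.4 mm opening. I'll carry it over above the nipple.

Call:
drive_tool --pt "0 0 0 -0.006 0.055 0 0" --pt "0 0 0 -0.012 0.11 0 0" --pt "0 0 0 -0.018 0.165 0 0" --pt "0 0 0 -0.024 0.22 0 0" --pt "0 0 0 -0.03 0.275 0 0"

```text
time_s: 7.58
eef_pos: [0.5653, -0.0377, 0.171]
orientation: [[-0.978, -0.209, -0.003], [-0.209, 0.978, 0.0], [0.003, 0.001, -1.0]]
force: [0.8, -0.1, -0.5]
gripper_width: 0.0232
```

Call:
drive_tool --pt "0 0 0 -0.006 0.055 0 0" --pt "0 0 0 -0.01 0.11 0 0" --pt "0 0 0 -0.014 0.155 0 0" --pt "0 0 0 -0.016 0.172 0 0" --pt "0 0 0 -0.016 0.172 0 0"

```text
time_s: 8.2
eef_pos: [0.5502, 0.1327, 0.1718]
orientation: [[-0.977, -0.211, -0.002], [-0.211, 0.977, -0.001], [0.002, -0.0, -1.0]]
force: [0.7, -0.6, -0.0]
gripper_width: 0.0233
```

Call:
drive_tool --pt "0 0 0 0 0 0 0" --pt "0 0 0 0 0 0 0" --pt "0 0 0 0 0 0 0"

```text
time_s: 8.57
eef_pos: [0.5512, 0.1316, 0.1731]
orientation: [[-0.978, -0.208, 0.0], [-0.208, 0.978, -0.0], [-0.0, -0.0, -1.0]]
force: [0.8, 0.1, -0.2]
gripper_width: 0.0234
```

Run:
```python
from h import *
s=arm.read_state(); w=cap('wrist','wrist7'); d=cap('scene','scene7');t=cap('top','top7'); print(s['eef_pos'],s['force'],s['gripper_width'],s['orientation'].round(4).tolist())
for b in blobs(w,(0,0,120),(180,70,255),60):
    if 230<b[1][0]<330 and 230<b[1][1]<330:print(b[0],b[1],plane(w,b[1],s['eef_pos'][2]+.0257).round(4))
cv2.imwrite('pics/c7.png',np.hstack([w['image'],cv2.resize(d['image'][130:250,240:400],(560,420))])[:,:,::-1])
```

```text
[0.55117915 0.13155143 0.17310788] [ 0.84876563  0.0566593  -0.23488533] 0.02336499312079972 [[-0.9781, -0.2084, 0.0], [-0.2084, 0.9781, -0.0001], [-0.0, -0.0001, -1.0]]
[261, 266, 36, 34, 993] [278.5, 282.4] [0.5511 0.1317 0.1988]
```

View pics/c7.png

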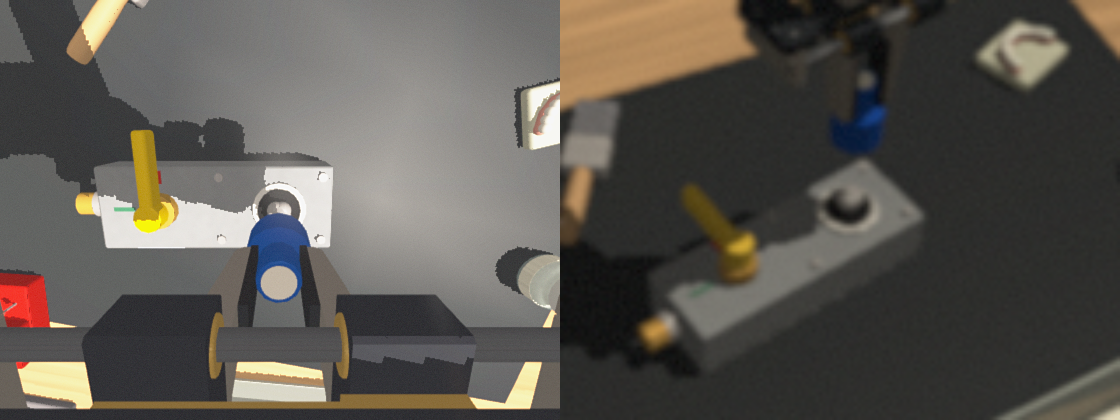

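The cap's dot is at (0.5511, 0.1317) and the nipple at (0.5509, 0.1323), so I'll trim y by 0.6 mm and come down to just above the tip.

Call:
drive_tool --pt "0 0 0 0 0.0006 -0.02 0" --pt "0 0 0 0 0.0006 -0.04 0" --pt "0 0 0 0 0.0006 -0.055 0" --pt "0 0 0 0 0.0006 -0.055 0" --pt "0 0 0 0 0.0006 -0.055 0" --grip_force 50

```text
time_s: 9.35
eef_pos: [0.5514, 0.1332, 0.1186]
orientation: [[-0.978, -0.21, 0.001], [-0.21, 0.978, 0.0], [-0.001, -0.0, -1.0]]
force: [-0.0, -0.4, 0.2]
gripper_width: 0.023
```

Run:
```python
from h import *
s=arm.read_state(); w=cap('wrist','wrist8'); d=cap('scene','scene8'); t=cap('top','top8');print(s['eef_pos'],s['force'],s['gripper_width'])
cv2.imwrite('pics/c8.png',np.hstack([w['image'][150:360,140:420],cv2.resize(d['image'][150:225,270:370],(280,210),interpolation=cv2.INTER_CUBIC),cv2.resize(t['image'][170:245,190:290],(230,210))])[:,:,::-1])
```

```text
[0.55144817 0.13315322 0.11860494] [-0.04892209 -0.35019666  0.21627513] 0.023027115521912302
```

View pics/c8.png

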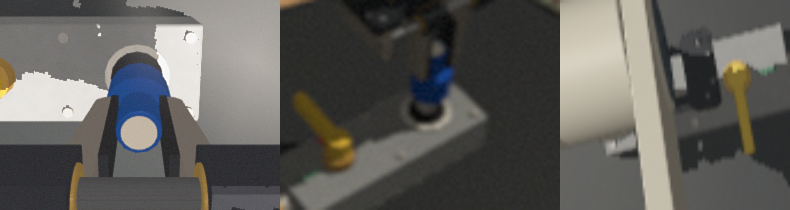

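Call:
drive_tool --pt "0 0 0 -0.0003 -0.0004 -0.004 0" --pt "0 0 0 -0.0003 -0.0004 -0.008 0" --pt "0 0 0 -0.0003 -0.0004 -0.011 0" --pt "0 0 0 -0.0003 -0.0004 -0.011 0" --pt "0 0 0 -0.0003 -0.0004 -0.011 0"

```text
time_s: 10.12
eef_pos: [0.5507, 0.1327, 0.1071]
orientation: [[-0.978, -0.21, -0.0], [-0.21, 0.978, -0.0], [0.0, -0.0, -1.0]]
force: [0.1, 0.3, -1.4]
gripper_width: 0.023
```

Call:
drive_tool --pt "0 0 0 0 0 -0.002 0" --pt "0 0 0 0 0 -0.004 0" --pt "0 0 0 0 0 -0.006 0" --pt "0 0 0 0 0 -0.007 0" --pt "0 0 0 0 0 -0.007 0"

```text
time_s: 10.75
eef_pos: [0.5514, 0.1325, 0.1007]
orientation: [[-0.978, -0.21, 0.001], [-0.21, 0.978, -0.0], [-0.001, -0.001, -1.0]]
force: [0.3, -2.8, 5.9]
gripper_width: 0.0232
```

The lobes are engaged at 5.9 N. I'll keep pressing, with a slight shift in -y to ease the side force.

Call:
drive_tool --pt "0 0 0 0 -0.0004 -0.002 0" --pt "0 0 0 0 -0.0004 -0.004 0" --pt "0 0 0 0 -0.0004 -0.006 0" --pt "0 0 0 0 -0.0004 -0.008 0" --pt "0 0 0 0 -0.0004 -0.008 0"

```text
time_s: 11.38
eef_pos: [0.5505, 0.1323, 0.0914]
orientation: [[-0.978, -0.21, -0.001], [-0.21, 0.978, -0.0], [0.001, 0.0, -1.0]]
force: [3.1, -1.3, -7.5]
gripper_width: 0.0229
```

Run:
```python
from h import *
s=arm.read_state(); w=cap('wrist','wrist9'); print(s['eef_pos'],s['force'],s['ft_torque'],s['gripper_width'])
for b in blobs(w,(0,0,120),(180,70,255),60):
    if 230<b[1][0]<330 and 230<b[1][1]<330:print(b[0],b[1],plane(w,b[1],s['eef_pos'][2]+.0257).round(4))
```

```text
[0.55049954 0.13225061 0.09136322] [ 3.08348851 -1.29045131 -7.46905316] [-0.09640178 -0.6483329  -0.05501794] 0.022946366405306843
[261, 266, 36, 34, 991] [278.5, 282.3] [0.5504 0.1324 0.1171]
```

The force reversed to -7.5 N with the underside about 4 mm above the seat, which looks like the click. The dot hasn't moved in the grip. I'll press on to home.

Call:
drive_tool --pt "0 0 0 0 0 -0.001 0" --pt "0 0 0 0 0 -0.002 0" --pt "0 0 0 0 0 -0.003 0" --pt "0 0 0 0 0 -0.004 0" --pt "0 0 0 0 0 -0.004 0"

```text
time_s: 12.05
eef_pos: [0.5508, 0.1323, 0.0886]
orientation: [[-0.978, -0.21, 0.0], [-0.21, 0.978, 0.0], [-0.0, 0.0, -1.0]]
force: [-0.6, -1.8, 6.6]
gripper_width: 0.0228
```

Call:
drive_tool --pt "0 0 0 0 0 0 0" --pt "0 0 0 0 0 0 0" --pt "0 0 0 0 0 0 0" --pt "0 0 0 0 0 0 0"

```text
time_s: 12.55
eef_pos: [0.5508, 0.1323, 0.0887]
orientation: [[-0.978, -0.21, 0.0], [-0.21, 0.978, 0.0], [-0.0, 0.0, -1.0]]
force: [-0.5, -2.0, 6.7]
gripper_width: 0.0227
```

Call:
drive_tool --pt "0 0 0 0 -0.0002 -0.001 0" --pt "0 0 0 0 -0.0002 -0.002 0" --pt "0 0 0 0 -0.0002 -0.0025 0" --pt "0 0 0 0 -0.0002 -0.0025 0" --pt "0 0 0 0 -0.0002 -0.0025 0"

```text
time_s: 13.18
eef_pos: [0.551, 0.1322, 0.0871]
orientation: [[-0.978, -0.21, 0.001], [-0.21, 0.978, 0.0], [-0.001, 0.0, -1.0]]
force: [-3.9, -1.9, 17.4]
gripper_width: 0.0232
```

Call:
drive_tool --pt "0 0 0 0 0 0 0" --pt "0 0 0 0 0 0 0" --pt "0 0 0 0 0 0 0" --pt "0 0 0 0 0 0 0"

```text
time_s: 13.68
eef_pos: [0.551, 0.1322, 0.0871]
orientation: [[-0.978, -0.21, 0.001], [-0.21, 0.978, 0.0], [-0.001, 0.0, -1.0]]
force: [-4.5, -1.8, 17.8]
gripper_width: 0.023
```

Run:
```python
from h import *
w=cap('wrist','wrist10'); d=cap('scene','scene10'); t=cap('top','top10'); s=arm.read_state(); print(s['time_s'],s['eef_pos'],s['force'],s['ft_torque'],s['gripper_width'])
for b in blobs(w,(0,0,120),(180,70,255),60):
    if 230<b[1][0]<330 and 230<b[1][1]<330:print(b[0],b[1],plane(w,b[1],.054+.059).round(4))
cv2.imwrite('pics/c10.png',np.hstack([w['image'][110:360,90:420],cv2.resize(d['image'][150:235,250:362],(330,250),interpolation=cv2.INTER_CUBIC)])[:,:,::-1])
```

```text
13.825 [0.55098275 0.13225179 0.0871401 ] [-4.66129849 -1.97691714 17.19882339] [-0.26548476  0.87247909 -0.06351496] 0.023026931956945933
[261, 266, 36, 34, 991] [278.5, 282.4] [0.5508 0.1324 0.113 ]
```

View pics/c10.png

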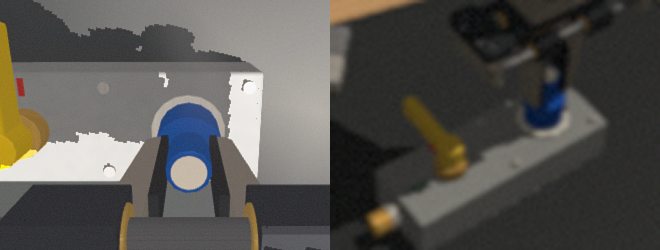

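Run:
```python
from bench import arm
print(arm.job_done()); s=arm.read_state(); print(s['time_s'],s['eef_pos'],s['force'])
```

```text
the job is handed in; nothing more can be done
None
the job is handed in; nothing more can be done
```

I turned the yellow lever to off, snapped the blue cap onto the nipple and pressed it home. I handed the job in at about 13.8 s of the 64 s, still holding it pressed down; no verdict was reported.

- **Lever:** after I backed off, the top and scene views both showed it pointing fully crosswise to the block.
- **Click:** the push peaked at about 6 N in my readings, then reversed to -7.5 N with the cap's underside about 4 mm above the seat.
- **Cap home:** by the measured tool height, its underside is about level with the collar. The last pictures agree: the cap stands upright on the collar and its dot is within about 0.5 mm of the nipple's axis. The last 1.6 mm took the push from 6.7 N to about 17 N, more than the seal spring alone would give, so the cap is against the hard stop.
- **Grip:** the fingers were still closed on the cap at 23 mm opening with a 50 N grip setting, and the cap had not slipped.
- **Not ideal:** a side force of about 5 N on the tool remained at the end; I left it because the position and tilt were well within limits.
- **Not checked:** I did not re-measure the bystanders at the end. None was touched in any move or view.

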